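Open the battery hatch of the measuring unit

TASK

The measuring unit (the box with the display) needs its battery hatch open. With a fingertip press the ribbed front end of that hatch down as far as it goes and take the finger away, so that the latch lets go and the hatch pops ajar by itself; leave it untouched for a good second to see that it stays ajar, and do not push it shut again. Then push the hatch up and back from underneath with a fingertip, past upright, until it rests fully back against its stop, and move clear; leave the other box's hatch shut and the loose parts round about where they are.

Things in the scene. Friction and masses are not known exactly. Their poses are not given: they have to be found in the camera images.
- meter: The measuring unit: fixed grey box 150 (x, depth) x 140 (y) x 62 (z) mm; dark display strip and two round keys on top along its front (robot side) edge, three sockets in its back. Origin: centre of its underside; z up, x from front to back; turned at most 0.3 rad. In its top, over an open battery well (x -42 to +52, 108 mm wide, 50 mm deep), is a white hatch hinged along its back edge.
- meter_press (a point): The place to press: four low ribs at the middle of the front end of the unit's hatch, on its top face, 72 mm from the hinge axis. Moves with the hatch. Hatch 80 long, free end 84 from the axis, 104 wide, 11 thick; shut, its top is at z = 71. Under its left edge (y +30 to +50, 60 to 74 from the axis) a latch tongue hangs 38 down; the rest of the underside is plain: push there. (All mm)
- meter_hinge (a point): The middle of the hatch's hinge axis, fixed on the measuring unit 45 mm behind its centre and 66 mm above the surface; y along the axis, z up. The hatch's underside lies 6 mm below this axis when shut, its top 5 mm above.
- meter_hatch (a joint): Hatch angle, rad: 0 latched shut, negative pressed in (fully: -0.097, ribs 7 mm down), 1.57 upright, 1.85 its stop. Push-push latch: pressed past -0.07 (about 2 to 3 N; only the end stop is harder) and let go, a plunger lifts it within 1 s to about 1.13, where it stays; pushed right down again it may relatch. Let go before upright it sinks back to 1.13; beyond 1.75 it stays back.
- relay: The other box, not to be operated: a fixed grey plastic box 150 x 90 x 62 mm without a display, with one socket at the back, three small dark caps on top along the front edge and a narrower hatch (42 mm wide) of the same kind. Origin at the centre of its underside. The two boxes stand side by side, 0.25 to 0.35 m apart, either one on the left.
- relay_hatch (a joint): Angle of the other box's hatch, rad; 0 shut. To be left shut.
- gear: Loose steel gear, 51 mm across, 20 mm high, on the surface between the two boxes; origin at the centre of its underside. Leave alone.
- gauge_block: Loose steel gauge block 30 x 9 x 25 mm high, on the surface between the two boxes towards the back; origin at the centre of its underside. Leave alone.
- flange_part: Loose round flanged part, 70 mm across, 31 mm high, on the surface to the left; origin at the centre of its underside. Leave alone.
- low_block: Loose steel gauge block 35 x 9 x 20 mm high, on the surface to the left near the front; origin at the centre of its underside. Leave alone.

How it is judged:
On the way, in this order (a step that is already met when the one before it is completed fails the run):
1. the hatch of the measuring unit is pressed in with the fingers (value of joint meter_hatch below -0.05 rad and contact force between the fingers and meter_hatch above 0.5 N), for 0.02 s.
2. it has popped ajar and stays so for a second, untouched (value of joint meter_hatch between 0.95 and 1.3 rad and contact force between each of the fingers, the arm and meter_hatch below 0.1 N), for 0.9 s.
3. it is pushed back past upright with the fingers (value of joint meter_hatch above 1.6 rad and contact force between the fingers and meter_hatch above 0.02 N).
At the end, for the whole second after the job is handed in: The measuring unit's hatch rests back against its stop (beyond 1.75 rad; the stop is at 1.85), at rest; the other box's hatch is still shut (within 0.03 rad) and every loose part is within 15 mm of where it stood (value of joint meter_hatch above 1.75 rad and velocity of joint meter_hatch between -0.1 and 0.1 rad/s and value of joint relay_hatch between -0.03 and 0.03 rad and distance of each of gear, gauge_block, flange_part, low_block from where it was at the start of the episode below 0.015 m); the robot touches nothing.
It fails at once if the popped hatch is pushed shut again (value of joint meter_hatch between 0.05 and 0.6 rad and velocity of joint meter_hatch below -0.1 rad/s).
It fails at once if the other box's hatch is pressed or opened (value of joint relay_hatch below -0.03 rad or value of joint relay_hatch above 0.03 rad).
It fails at once if a loose part is lifted or pushed away (distance of any of gear, gauge_block, flange_part, low_block from where it was at the start of the episode above 0.015 m).
It also fails if it takes over 43 s, if anything falls off the work surface, if the arm or the gripper's body presses on something with over 40 N, if the wrist force passes 120 N, or if a joint passes its speed limit or range.

ROBOT

A 6-joint arm with a two-finger parallel gripper is mounted at the origin on a cart in front of the work surface, level with it; the furniture and walls round the work are solid. World frame = base frame: x ahead of the robot, y to its left, z up, the work surface at z = 0. Lengths are in m, angles in rad, forces in N, time in s.
With the tool pointing down it reaches from about 0.25 to 0.725 m from the base axis. Payload 4 kg.
Tool frame: the origin (TCP) lies at the very end of the fingers, on their centre line; the grasp point (between the pads) lies behind it (manip.tcp_to_grasp is the z of the grasp point in the tool frame, in m); z points along the fingers, y is the line along which they close (so a half turn about z gives the same grasp; the last joint's range is limited). The gripper opens to 85 mm and grips with 20 to 120 N. Pads are 22 mm wide; open, the fingers measure 114 mm over their backs; the gripper's body (76 mm by 85 mm) begins 54 mm behind the grasp point. The pads swing forward as they close: fully open they stand 13 mm farther back than shut.
Start: joints at [1.289, 0.241, 0.005, 1.335, 0, 1.571], TCP at [0.139, 0.48, 0.231] pointing down, gripper open.
Joint ranges: [-2.72, 2.72], [-1.05, 1.87], [-1.09, 1.28], [-1.99, 2.15], [-1.42, 1.44], [-3.14, 3.14]. Speed limits (rad/s): [2.79, 2.79, 3.14, 3.14, 3.14, 3.14].

INTERFACE

Orientations are given as a unit quaternion [x, y, z, w].
In Python, from bench import manip gives the robot as it stands. The module is installed in compiled form; this text tells all that it offers.
- The arm moves only by the tool jog_arm, never from a script. Its argument "targets" is a list of rows, each a list of 7 numbers: the closure, from 0 (fully open) to 1 (shut), then the shift along the world's x, y, z in m, then the turn, a rotation vector about the world's x, y, z in rad. A call has 1 to 20 rows; each row is the pose to reach, as a shift and turn from the pose commanded when the call began; what a row does not reach only later rows make up. A row lasts 1/10 s, in which the tool goes at most 50 mm and 8.59 degrees, less where a joint would pass 70% of its speed; a pose out of reach is approached as far as the arm can. A call with a gripper value outside its range is refused whole. The fingers move at their own pace and stop on an object; "squeeze" is the grip in N (left out, the last holds). Time passes only in rows, so rows that repeat a pose let the fingers close. It gives the time, the measured TCP pose, the force, the opening and the grip force at its end, in the units of the state.
- manip.state(): the state, without advancing time (a new reading comes with each control period).
- manip.get_image(name): name is "side" or "top"; returns the picture (384x512x3 uint8, red, green, blue); there is no depth.
- manip.calibration(name): a dict with "fx", "fy", "cx", "cy" (pixels), "k1" (the pictures are not rectified: a ray, as slopes to the right and down, at radius r is drawn at 1 + k1 r^2 times it, then the intrinsics apply), "R" (3x3) and "t" (3): a world point X has camera coordinates R X + t. Camera axes: x right, y down, z forward; pixel columns grow to the right and rows downward; lengths in m; the calibration is good to about 2 mm. A picture is of the moment at which its call begins. calibration takes no time and is no camera call.
- manip.hand_in(): hands the job in; it is judged then, once.
The state is a dict: "time": time; "qpos": joint angles; "qvel": joint speeds; "tau": joint torques, N m; "tool_pos": TCP position; "ee_rot": TCP orientation; "force": force on the tool from outside, world axes, zero at the start; "wrist_torque": the same for the moment, N m; "width": finger opening in m; "grip_force": force on a finger pad.
Only numpy, scipy, OpenCV 4.12 (cv2) and the standard library are available. Lean on these libraries where they do the work, as an engineer would, in place of code of your own. Each camera call takes 0.05 s, during which the arm holds its last target. There are 200 camera calls.

## Working session

There is one attempt and no reset: what is moved stays moved. The work goes in short steps, Python scripts to look and compute and a tool call to move; the robot and the scene stay as the last step left them, time stands still between calls to the robot, and variables do not carry over. Pictures are saved under pics/ and viewed, at most 10 in all, crops included, and the job is handed in when it is done.

Besides the shell and the picture viewer there is one more tool, called after "Request:" as name(argument=value, ...), one argument or row to a line, values as JSON. jog_arm: Moves the arm, as the interface text tells. Its arguments: {"type":"object","properties":{"targets":{"type":"array"},"squeeze":{"type":"number"}},"required":["targets"]}

```bash
mkdir -p pics
python3 - <<'E'
from bench import manip
import cv2
s=manip.state(); print({k:s[k] for k in ('time','tool_pos','ee_rot','width')}, manip.tcp_to_grasp)
for n in ("top","side"):
    cv2.imwrite(f"pics/{n}0.png",manip.get_image(n)[:,:,::-1])
    c=manip.calibration(n); print(n,c)
E
```

```text
{'time': 0.0, 'tool_pos': array([0.13885321, 0.47968471, 0.2304279 ]), 'ee_rot': array([ 1.40416765e-01,  9.90091947e-01, -1.01983889e-03, -1.67113230e-04]), 'width': 0.0853141402429848} -0.0187
top {'fx': 439.97071903293306, 'fy': 439.97071903293306, 'cx': 265.3054484760165, 'cy': 191.5642762011803, 'k1': -0.07704781412359521, 'R': array([[-0.02104002, -0.99962575,  0.01748369],
       [-0.99957306,  0.02067787, -0.02064289],
       [ 0.02027364, -0.01791055, -0.99963403]]), 't': array([0.1079444 , 0.48342269, 1.07196259])}
side {'fx': 420.93397515218624, 'fy': 420.93397515218624, 'cx': 250.14067930832402, 'cy': 193.41936039598053, 'k1': -0.05167210038640704, 'R': array([[ 0.99987418,  0.01548747, -0.00342999],
       [ 0.00722646, -0.63721697, -0.77065058],
       [-0.01412108,  0.77052883, -0.63724871]]), 't': array([-0.51912916,  0.12578904,  0.89453064])}
```

View pics/top0.png

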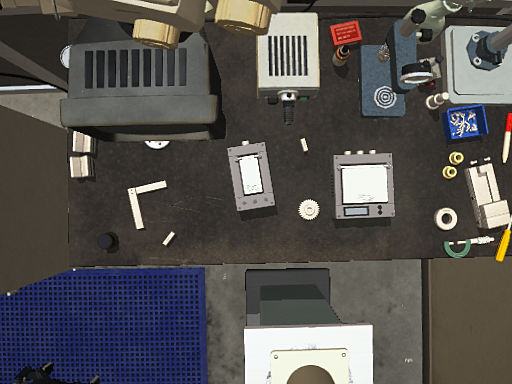

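View pics/side0.png

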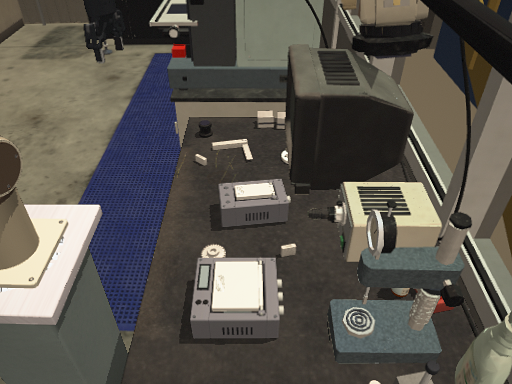

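The meter is on the right in the top view (about 364,185) and the relay on the left (250,175). The gear is at (309,210), and the gauge block at (305,145). Next I enlarge the meter.

```bash
cat > h.py <<'E'
import numpy as np, cv2
from bench import manip
def ray(n,u,v):
    c=manip.calibration(n); K=np.array([[c['fx'],0,c['cx']],[0,c['fy'],c['cy']],[0,0,1]])
    p=cv2.undistortPoints(np.array([[[u,v]]],float),K,np.array([c['k1'],0,0,0,0]))[0,0]
    R=np.array(c['R']);t=np.array(c['t']); return -R.T@t, R.T@np.array([p[0],p[1],1])
def at_z(n,u,v,z):
    o,d=ray(n,u,v); return o+d*(z-o[2])/d[2]
def proj(n,X):
    c=manip.calibration(n); K=np.array([[c['fx'],0,c['cx']],[0,c['fy'],c['cy']],[0,0,1]])
    return cv2.projectPoints(np.atleast_2d(X).astype(float),cv2.Rodrigues(np.array(c['R']))[0],np.array(c['t']),K,np.array([c['k1'],0,0,0,0]))[0][:,0]
def shot(n,name,x0,y0,w,h,s):
    im=manip.get_image(n)[:,:,::-1][y0:y0+h,x0:x0+w]
    cv2.imwrite(f"pics/{name}.png",cv2.resize(im,None,fx=s,fy=s,interpolation=cv2.INTER_CUBIC))
E
python3 - <<'E'
from h import *
shot("top","m0",320,140,90,90,6)
E
```

```text
(no output)
```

View pics/m0.png

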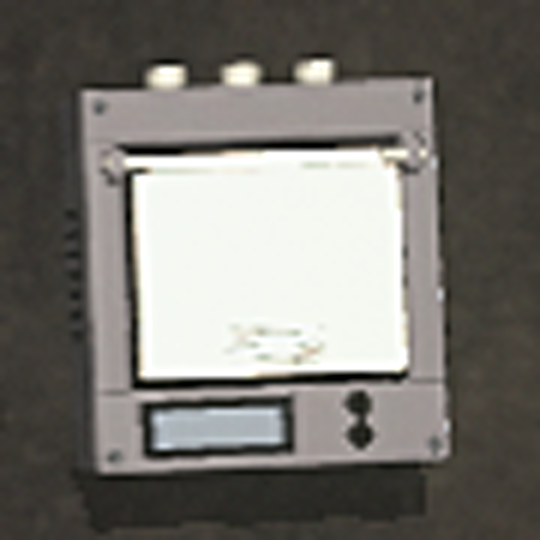

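The crop shows the box top corners at about (83,92), (432,80), (450,460) and (98,474), the ribs at (275,343), and the hinge line at about y=158.

Run:
```python
from h import *
P=[at_z("top",320+u/6-.4,140+v/6-.4,.062) for u,v in [(83,92),(432,80),(450,460),(98,474)]]
P=np.array(P);print(P.round(4)); c=P.mean(0)
ax=(P[0]+P[1]-P[2]-P[3])[:2]; ay=(P[0]+P[3]-P[1]-P[2])[:2]
print(c,np.linalg.norm(ax)/2,np.linalg.norm(ay)/2,np.arctan2(ax[1],ax[0]),np.arctan2(-ay[0],ay[1]))
rib=at_z("top",320+275/6-.4,140+343/6-.4,.071);print("rib",rib)
a=(np.arctan2(ax[1],ax[0])+np.arctan2(-ay[0],ay[1]))/2
R=np.array([[np.cos(a),-np.sin(a)],[np.sin(a),np.cos(a)]])
print("hinge",c[:2]+R@[.045,0],"press",c[:2]+R@[-.027,0],a)
print(proj("top",[*(c[:2]+R@[-.027,0]),.071]),proj("side",[*(c[:2]+R@[-.027,0]),.071]))
for u,v in [(309,210),(305,145),(250,175),(240,165)]: print(at_z("top",u,v,.01 if u>300 else .065).round(3))
q=manip.state()
from scipy.spatial.transform import Rotation as Ro
print(Ro.from_quat(q['ee_rot']).as_matrix().round(3))
```

```text
[[ 0.5665 -0.0616  0.062 ]
 [ 0.5689 -0.1994  0.062 ]
 [ 0.4203 -0.2024  0.062 ]
 [ 0.4182 -0.0638  0.062 ]]
[ 0.49347714 -0.13180477  0.062     ] 0.1484284394807552 0.13814841928455454 0.017640016204021187 0.01664200887418231
rib [ 0.46739981 -0.13212992  0.071     ]
hinge [ 0.53847053 -0.13103347] press [ 0.4664811  -0.13226756] 0.017141012539101746
[[365.50208626 197.1627877 ]] [[218.97184452 283.37291837]]
[ 0.438 -0.008  0.01 ]
[ 0.597 -0.001  0.01 ]
[0.523 0.133 0.065]
[0.547 0.156 0.065]
[[-0.961  0.278 -0.   ]
 [ 0.278  0.961 -0.002]
 [-0.    -0.002 -1.   ]]
```

Request:
jog_arm(
  targets=[
    [1,0.02,-0.03,0,0,0,0.02],
    [1,0.04,-0.07,0,0,0,0.05],
    [1,0.06,-0.11,0,0,0,0.07],
    [1,0.08,-0.15,0,0,0,0.09],
    [1,0.1,-0.19,0,0,0,0.11],
    [1,0.12,-0.23,0,0,0,0.13],
    [1,0.14,-0.27,0,0,0,0.15],
    [1,0.16,-0.31,0,0,0,0.17],
    [1,0.18,-0.35,0,0,0,0.19],
    [1,0.205,-0.39,0,0,0,0.21],
    [1,0.225,-0.43,0,0,0,0.23],
    [1,0.25,-0.47,-0.01,0,0,0.25],
    [1,0.27,-0.51,-0.03,0,0,0.26],
    [1,0.295,-0.55,-0.05,0,0,0.27],
    [1,0.31,-0.58,-0.07,0,0,0.28],
    [1,0.32,-0.6,-0.09,0,0,0.28],
    [1,0.3275,-0.612,-0.1,0,0,0.28],
    [1,0.3275,-0.612,-0.11,0,0,0.28],
    [1,0.3275,-0.612,-0.11,0,0,0.28],
    [1,0.3275,-0.612,-0.11,0,0,0.28],
  ],
)

```text
time: 2.15
tool_pos: [0.4662, -0.1306, 0.1217]
ee_rot: [0.0, 1.0, 0.0, -0.0]
force: [-0.5, 0.1, 0.5]
width: -0.0003
grip_force: 0.0
```

Run:
```python
from h import *
s=manip.state(); print(s['time'],s['tool_pos'],s['ee_rot'],s['width'],s['force'])
shot("side","s1",150,140,200,150,4)
print((proj("side",[s['tool_pos'],[.4665,-.132,.071],[.5385,-.131,.071]])-[150,140])*4)
```

```text
2.15 [ 0.4661881  -0.13059462  0.12168889] [ 1.52311244e-04  9.99999958e-01  2.11642296e-04 -1.24564336e-04] -0.0003137218070296198 [-0.47353219  0.09834206  0.47057665]
[[269.27918307 494.51641241]
 [275.97338373 573.00807559]
 [439.18156178 572.9557485 ]]
```

View pics/s1.png

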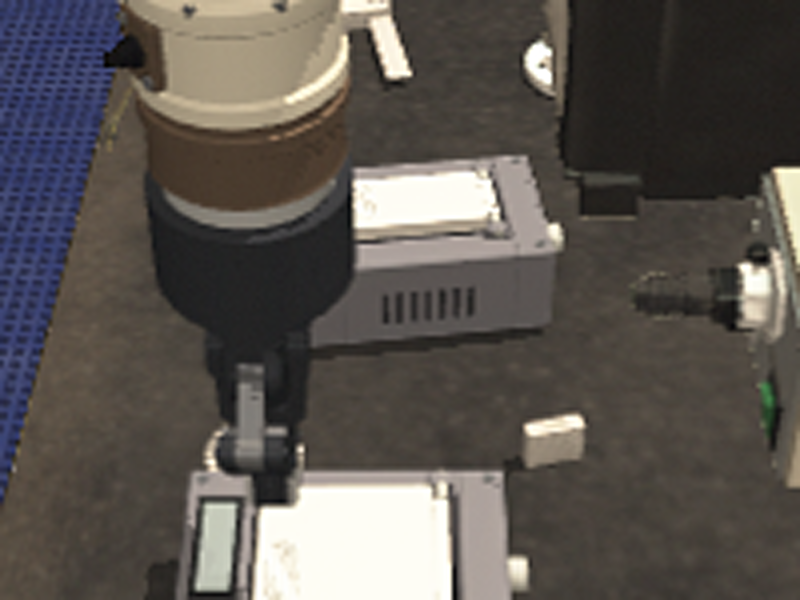

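The fingertip is above the ribs, at (270,495) in the crop. Now I press.

Request:
jog_arm(
  targets=[
    [1,0,0,-0.02,0,0,0],
    [1,0,0,-0.04,0,0,0],
    [1,0,0,-0.047,0,0,0],
    [1,0,0,-0.051,0,0,0],
    [1,0,0,-0.054,0,0,0],
    [1,0,0,-0.056,0,0,0],
    [1,0,0,-0.058,0,0,0],
    [1,0,0,-0.058,0,0,0],
  ],
)

```text
time: 3.0
tool_pos: [0.4669, -0.1316, 0.0646]
ee_rot: [0.001, 1.0, 0.0, 0.001]
force: [-3.3, 1.8, 7.6]
width: -0.0002
grip_force: 4.0
```

Request:
jog_arm(
  targets=[
    [1,-0.01,0,-0.01,0,0,0],
    [1,-0.045,0,0.02,0,0,0],
    [1,-0.08,0,0.04,0,0,0],
    [1,-0.1,0,0.06,0,0,0],
    [1,-0.1,0,0.07,0,0,0],
    [1,-0.1,0,0.07,0,0,0],
    [1,-0.1,0,0.07,0,0,0],
    [1,-0.1,0,0.07,0,0,0],
    [1,-0.1,0,0.07,0,0,0],
    [1,-0.1,0,0.07,0,0,0],
  ],
)

```text
time: 4.0
tool_pos: [0.3665, -0.1315, 0.1325]
ee_rot: [0.001, 1.0, 0.0, -0.001]
force: [-0.6, -0.4, 0.5]
width: 0.0001
grip_force: 0.0
```

Run:
```python
from h import *
shot("side","s2",150,200,150,150,4)
H=np.array([.5385,-.131,.066]);th=1.13
for r in (0,.084): print((proj("side",H+[-r*np.cos(th),0,r*np.sin(th)])-[150,200])*4)
```

```text
[[439.05121454 340.08228715]]
[[354.53930994 223.72575598]]
```

View pics/s2.png

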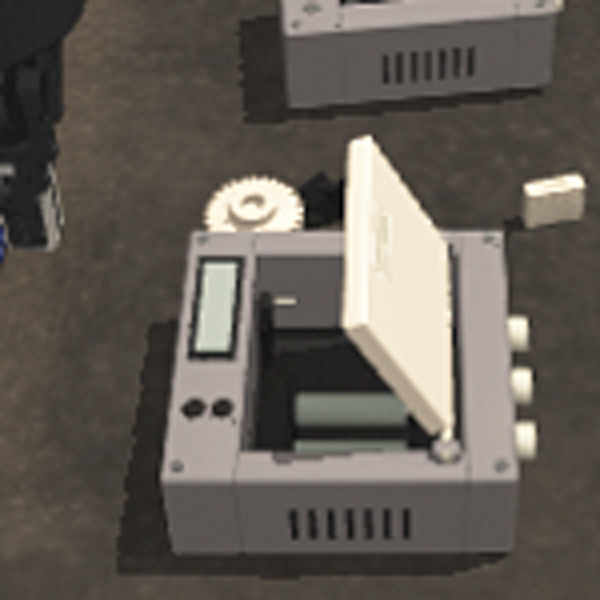

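The hatch is ajar at about 1.1 rad, with its tip edge at about (355,230), as predicted. I tilt the finger well clear of it and dwell.

Request:
jog_arm(
  targets=[
    [1,0,0,0,0,-0.1,0],
    [1,0,0,0,0,-0.2,0],
    [1,0,0,0,0,-0.3,0],
    [1,0,0,0,0,-0.4,0],
    [1,0,0,0,0,-0.5,0],
    [1,0,0,0,0,-0.6,0],
    [1,0,-0.015,0,0,-0.7,0],
    [1,0,-0.015,-0.02,0,-0.7,0],
    [1,0,-0.015,-0.02,0,-0.7,0],
    [1,0,-0.015,-0.02,0,-0.7,0],
    [1,0,-0.015,-0.02,0,-0.7,0],
    [1,0,-0.015,-0.02,0,-0.7,0],
    [1,0,-0.015,-0.02,0,-0.7,0],
    [1,0,-0.015,-0.02,0,-0.7,0],
    [1,0,-0.015,-0.02,0,-0.7,0],
    [1,0,-0.015,-0.02,0,-0.7,0],
    [1,0,-0.015,-0.02,0,-0.7,0],
    [1,0,-0.015,-0.02,0,-0.7,0],
  ],
)

```text
time: 5.85
tool_pos: [0.3665, -0.1467, 0.1133]
ee_rot: [0.001, 0.939, 0.0, 0.343]
force: [-0.8, 0.1, 0.2]
width: -0.0002
grip_force: 0.0
```

Request:
jog_arm(
  targets=[
    [1,0.03,0,0,0,0,0],
    [1,0.06,0,0,0,0,0],
    [1,0.09,0,0,0,0,0],
    [1,0.11,0,0,0,0,0],
    [1,0.12,0,0,0,0,0],
    [1,0.127,0,0,0,0,0],
    [1,0.132,0,0,0,0,0],
    [1,0.137,0,0,0,0,0],
    [1,0.142,0,0,0,0,0],
    [1,0.147,0,0,0,0,0],
    [1,0.152,0,0,0,0,0],
    [1,0.155,0,0,0,0,0],
    [1,0.155,0,0,0,0,0],
  ],
)

```text
time: 7.15
tool_pos: [0.5222, -0.1468, 0.1136]
ee_rot: [0.001, 0.939, 0.0, 0.343]
force: [-0.1, 0.3, -0.3]
width: 0.0
grip_force: 0.0
```

Run:
```python
from h import *
shot("side","s3",150,200,150,150,4)
```

```text
(no output)
```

View pics/s3.png

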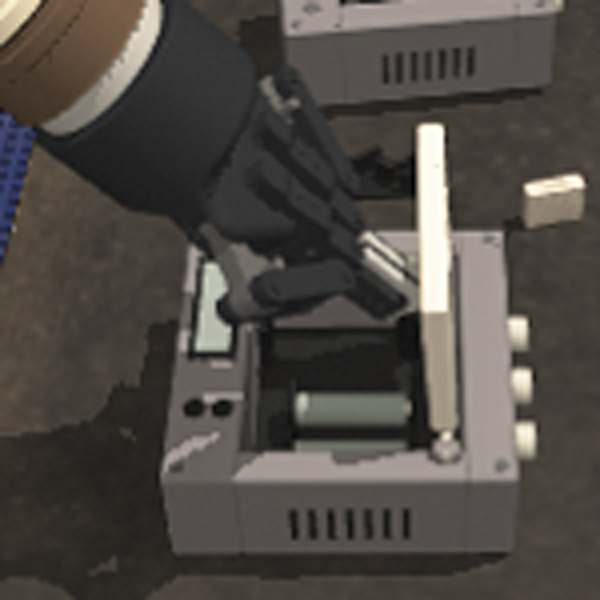

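The hatch is near upright, around 1.5 rad (top edge at about (430,125), hinge at about (445,440)). I push on.

Request:
jog_arm(
  targets=[
    [1,0.005,0,0,0,0,0],
    [1,0.009,0,0,0,0,0],
    [1,0.012,0,0,0,0,0],
    [1,0.015,0,0,0,0,0],
    [1,0.018,0,0,0,0,0],
    [1,0.02,0,0,0,0,0],
    [1,0.022,0,0,0,0,0],
    [1,0.022,0,0,0,0,0],
  ],
)

```text
time: 8.0
tool_pos: [0.5421, -0.1468, 0.113]
ee_rot: [0.001, 0.94, 0.0, 0.342]
force: [-13.3, 0.6, 10.1]
width: 0.0003
grip_force: 7.6
```

Run:
```python
from h import *
shot("side","s4",150,200,150,150,4)
H=np.array([.5385,-.131,.066])
for th in (1.57,1.7,1.85): print(th,[(proj("side",H+[-.084*np.cos(th),y,.084*np.sin(th)])-[150,200])[0]*4 for y in (-.052,.052)])
```

```text
1.57 [array([441.60889011, 311.33004857]), array([440.87879387, 122.1079746 ])]
1.7 [array([469.70974065, 312.74952975]), array([465.94167141, 123.46411799])]
1.85 [array([501.31752529, 317.23878631]), array([494.15005245, 127.87681216])]
```

View pics/s4.png

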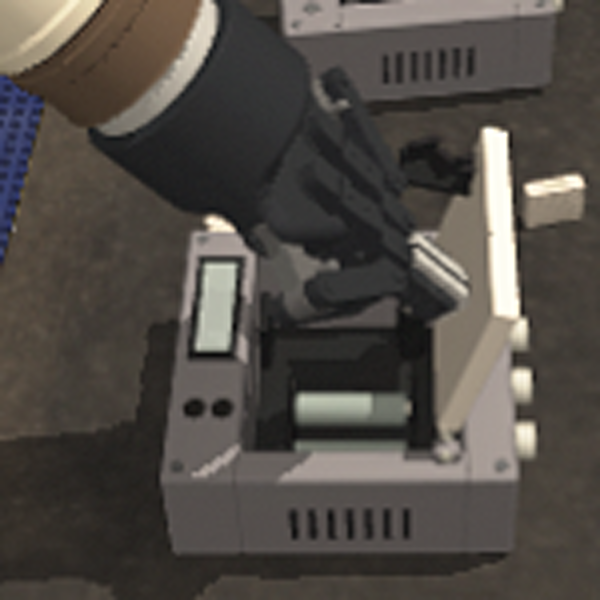

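The hatch is at its stop (top edge at about (500,320), matching 1.85 rad), and the contact force of about 17 N confirms it. I retract.

Request:
jog_arm(
  targets=[
    [1,-0.005,0,0,0,0,0],
    [1,-0.02,0,0,0,0,0],
    [1,-0.05,0,0.01,0,0,0],
    [1,-0.09,0,0.03,0,0,0],
    [1,-0.13,0,0.05,0,0,0],
    [1,-0.15,0,0.07,0,0,0],
    [1,-0.15,0,0.08,0,0,0],
    [1,-0.15,0,0.08,0,0,0],
    [1,-0.15,0,0.08,0,0,0],
    [1,-0.15,0,0.08,0,0,0],
    [1,-0.15,0,0.08,0,0,0],
    [1,-0.15,0,0.08,0,0,0],
  ],
)

```text
time: 9.25
tool_pos: [0.3934, -0.1463, 0.1923]
ee_rot: [0.001, 0.94, 0.001, 0.342]
force: [-0.2, 0.5, -1.0]
width: 0.0003
grip_force: 0.0
```

Run:
```python
from h import *
shot("side","s5",150,140,200,150,4)
```

```text
(no output)
```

View pics/s5.png

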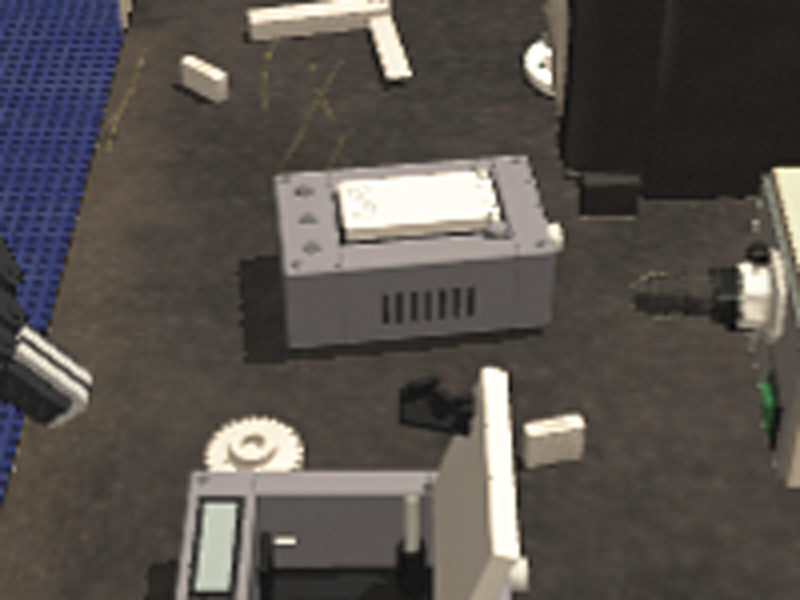

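The hatch stays back (top edge at about (495,370) to (510,555)), the relay hatch is shut, and the parts are in place. The arm is clear, so I hand in.

```bash
python3 -c "
from bench import manip
print(manip.hand_in())"
```

```text
the job is handed in; nothing more can be done
None
```

I pressed the measuring unit's hatch, saw it pop ajar, and pushed it back to its stop, where it stayed with the arm clear; the other hatch looked shut and the parts in view unmoved, and I handed the job in at about 9 s (no verdict was returned).

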